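# Clamp the block in the drilling fixture

### The job

Clamp the wood block in the drilling fixture: with a finger, push the clamp strap round over the block until it rests against its stop pin, and only then press the cam lever fully down so that the foot holds the block. Leave the block where it lies in its nest, and do not disturb the loose things on and around the fixture.

Things in the scene. Friction and masses are not known exactly. Their poses are not given: they have to be found in the camera images.
- fixture: aluminium base plate of a drilling fixture, bolted down, 160 x 270 x 12 mm. Origin: on the axis of the upright strap post, at bench level; z up. The plate spans x -80..80, y -150..120 mm of this frame. The nest with the wood block is centred at (0, -100) mm between three rails 12 mm high; a steel stop pin 10 mm thick stands to 84 mm at (19.5, -42) mm
- strap (a joint): steel clamp strap turning level on the post. 0 = against the stop pin, pointing along the fixture's -y, over the block's middle; grows (rad, to 1.7) as it swings clockwise from above, so at 1.57 it points along -x. Stiff (0.15 N m): stays where left, takes 1 to 2 N at its end. A spindle with a rubber foot hangs through it 100 mm from the post axis
- strap_end (a point): point inside the strap on its centre line, 120 mm from the post axis, at mid thickness. The strap is a flat bar 28 mm wide and 14 mm thick, underside 72 and top 86 mm above the bench; its round end reaches 140 mm from the post axis
- lever (a joint): cam lever on the strap. Its level hinge pin crosses the post axis 105 mm above the bench, square to the strap. 0 = fully down, level, pointing directly away from the strap's arm; grows (rad, to 1.2) as the grip rises towards upright. Stiff (0.15 N m, 2 N at the grip), stays where left; going down it drives the foot onto the block
- lever_grip (a point): middle of the lever's round grey grip, on its centre line 85 mm from the hinge pin; the grip is 18 mm thick, with rounded ends 53 and 113 mm from the pin
- foot: rubber pressure foot under the strap, 20 mm across, 12 mm high; origin at the middle of its top. With the lever raised it clears the block by 5 mm or more; with the lever fully down over the block it presses on it with about 4.5 N
- wood_block: loose wood block 90 x 50 x 35 mm lying in the nest of the fixture, its length along the fixture's x, top 47 mm above the bench; origin at the centre of its underside
- hexkey: loose L-shaped hex key, 93 x 33 x 4 mm, lying on the base plate; origin at the centre of its underside
- spindle_nut: loose hex nut, 26 mm across, 12 mm high, lying on the base plate; origin at the centre of its underside
- pliers: loose pliers, 141 x 52 x 12 mm, on the bench; origin at the centre of the underside
- screwdriver_red: loose screwdriver, 172 x 22 x 22 mm, on the bench; origin at the centre of its underside
- tape_roll: loose roll of tape, 63 mm across, 19 mm high, on the bench; origin at the centre of its underside
- solvent: loose bottle standing on the bench, 58 mm across, 88 mm high; origin at the centre of its underside
- foam_block: loose grey foam block, 100 x 65 x 60 mm, on the bench; origin at the centre of its underside
Things that resemble listed ones, but are neither listed nor needed, are in the scene too. What is shaped like the wood_block but orange or purple is not meant.

How it is judged:
By the outcome, as a careful person would: the job done as asked, in the order asked, and still so for the second after the job is handed in, with the robot touching nothing.
It also fails if it takes over 51 s, if anything falls off the work surface, if the arm or the gripper's body presses on something with over 40 N, if the wrist force passes 120 N, or if a joint passes its speed limit or range.

### The arm

A 6-joint arm with a two-finger parallel gripper is mounted at the origin on the work surface; the furniture and walls round the work are solid. World frame = base frame: x ahead of the robot, y to its left, z up, the work surface at z = 0. Lengths are in m, angles in rad, forces in N, time in s.
With the tool pointing down it reaches from about 0.3 to 0.75 m from the base axis. Payload 8.5 kg.
Tool frame: the origin (TCP) lies midway between the tips of the shut fingers; the grasp point (between the pads) lies ctrl.pinch_z behind it (ctrl.pinch_z is the distance from the TCP to the grasp point, in m); z points along the fingers, y is the line along which they close (so a half turn about z gives the same grasp; the last joint's range is limited). The gripper opens to 88 mm and grips with 3 to 60 N. Pads are 18 mm wide; open, the fingers measure 123 mm over their backs; the gripper's body (75 mm by 187 mm) begins 45 mm behind the grasp point.
Start: joints at [-1.38, 0.381, 1.297, -0, 1.464, -0.215], TCP at [0.217, -0.505, 0.239] pointing down, gripper open.
Joint ranges: [-3.11, 3.11], [-0.89, 2.33], [0.22, 2.48], [-1.42, 4.56], [0.17, 2.85], [-2.88, 2.88]. Speed limits (rad/s): [2.39, 2.39, 3.14, 3.14, 3.14, 3.14].

### API

Orientations are given as a rotation vector (axis times angle).
In Python, from station import ctrl gives the robot as it stands. The module is installed in compiled form; this text tells all that it offers.
- The arm moves only by the tool jog_arm, never from a script. Its argument "steps" is a list of rows, each an object of numbers: "x", "y", "z": the shift along the tool's x, y, z in mm; "ax", "ay", "az": the turn, a rotation vector about the tool's x, y, z in rad. In form: [{"x": .., "y": .., "z": .., "ax": .., "ay": .., "az": ..}, ...]. A call has 1 to 10 rows; each row shifts and turns the commanded pose from where the row before left it, along the tool's axes as they then stand; what a row does not reach is not made up. A row lasts 1/10 s, in which the tool goes at most 50 mm and 8.59 degrees, less where a joint would pass 70% of its speed; a pose out of reach is approached as far as the arm can. A call with a gripper value outside its range is refused whole. "fingers" is the closure, from 0 (fully open) to 1 (shut), set as the call begins (left out, the last holds). The fingers move at their own pace and stop on an object; "grip_force" is the grip in N (left out, the last holds). Time passes only in rows, so rows that do not move let the fingers close. It gives the time, the measured TCP pose, the force, the opening and the grip force at its end, in the units of the state.
- ctrl.observe(): the state, without advancing time (a new reading comes with each control period).
- ctrl.read_camera(name): name is "scene" or "top" or "wrist"; returns the picture (480x640x3 uint8, red, green, blue); there is no depth.
- ctrl.camera_params(name): a dict with "camera_matrix" (3x3 intrinsics, pixels), "rvec" (rotation vector, rad) and "tvec" (3), from world to camera coordinates, as OpenCV has them. Camera axes: x right, y down, z forward; pixel columns grow to the right and rows downward; lengths in m; the calibration is good to about 2 mm. A picture is of the moment at which its call begins: read the wrist's pose just before it. camera_params takes no time and is no camera call; for the wrist camera it gives the pose at the moment of the call.
- ctrl.close_job(): hands the job in; it is judged then, once.
The state is a dict: "clock": time; "joint_positions": joint angles; "qd": joint speeds; "joint_efforts": joint torques, N m; "eef_pos": TCP position; "tool_rot": TCP orientation; "force": force on the tool from outside, world axes, zero at the start; "moment": the same for the moment, N m; "width": opening from 0.0 (shut) to 1.0 (fully open); "gripper_force": force on a finger pad.
Only numpy, scipy, OpenCV 4.12 (cv2) and the standard library are available. Lean on these libraries where they do the work, as an engineer would, in place of code of your own. Each camera call takes 0.05 s, during which the arm holds its last target. There are 200 camera calls.

## Working session

There is one attempt and no reset: what is moved stays moved. The work goes in short steps, Python scripts to look and compute and a tool call to move; the robot and the scene stay as the last step left them, time stands still between calls to the robot, and variables do not carry over. Pictures are saved under pics/ and viewed, at most 10 in all, crops included, and the job is handed in when it is done.

Besides the shell and the picture viewer there is one more tool, called after ">>>" as a command line: name --argument value ..., lists and objects as JSON in quotes. jog_arm: Moves the arm, as the interface text tells. Its arguments: {"type":"object","properties":{"steps":{"type":"array"},"fingers":{"type":"number"},"grip_force":{"type":"number"}},"required":["steps"]}

```bash
mkdir -p pics; python3 - <<'E'
from station import ctrl
import cv2,numpy as np
for n in("top","scene"):
    cv2.imwrite(f"pics/{n}0.png",ctrl.read_camera(n)[:,:,::-1])
    p=ctrl.camera_params(n);R=cv2.Rodrigues(np.array(p["rvec"],float))[0]
    print(n,p["camera_matrix"],(-R.T@np.array(p["tvec"]).ravel()),R.round(3))
s=ctrl.observe();print(s, ctrl.pinch_z)
E
```

```text
top [[589.25573327   0.         316.44915234]
 [  0.         589.25573327 247.35983126]
 [  0.           0.           1.        ]] [ 0.46943009 -0.01332761  1.30759138] [[-0.025 -0.999 -0.022]
 [-0.996  0.027 -0.088]
 [ 0.089  0.019 -0.996]]
scene [[478.9715113    0.         325.26133888]
 [  0.         478.9715113  240.33787786]
 [  0.           0.           1.        ]] [ 0.65105262 -0.57500706  0.99793614] [[ 0.995  0.098  0.01 ]
 [ 0.088 -0.839 -0.537]
 [-0.044  0.535 -0.844]]
{'clock': 0.1, 'joint_positions': array([-1.38025968e+00,  3.81104890e-01,  1.29812131e+00,  1.15337435e-05,
        1.46357070e+00, -2.15294843e-01]), 'qd': array([-0.00046131, -0.00155646, -0.00219872, -0.00019398,  0.00086742,
        0.00080676]), 'joint_efforts': array([ 4.97857676e-03, -4.38646603e+01, -2.24911541e+01,  7.15531642e-02,
        3.41610052e-02, -7.68717109e-05]), 'eef_pos': array([ 0.21708883, -0.50509187,  0.23823372]), 'tool_rot': array([-3.07595813e+00, -6.32868381e-01, -4.14107842e-05]), 'force': array([-0.51486694, -0.19163392, -1.09106148]), 'moment': array([-0.0067609 , -0.00700635, -0.02512194]), 'gripper_force': 0.0, 'width': 0.99947511434546} 0.0187
```

View pics/top0.png

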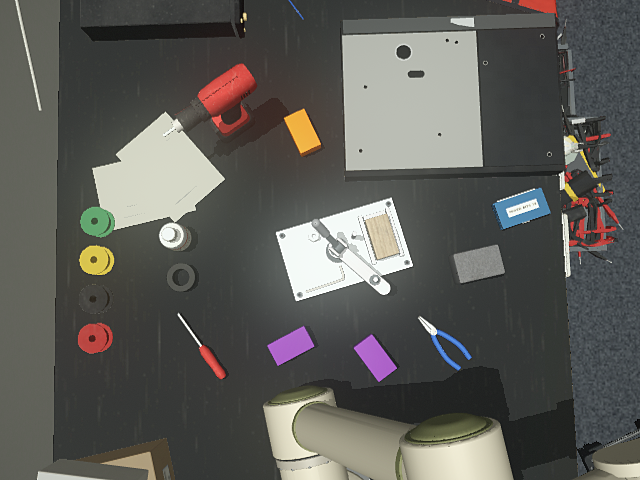

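View pics/scene0.png

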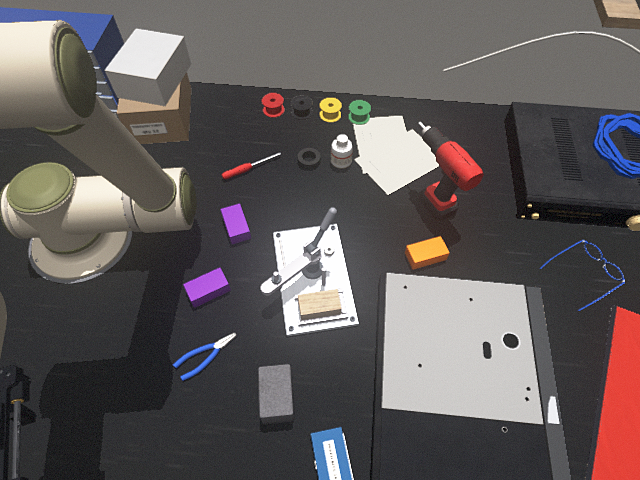

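The top view shows the fixture plate around (345,250). The strap points lower right with its end near (385,290), and the lever points upper left with its grip near (320,225). The block is at (381,237). Next I'll enlarge both views.

```bash
python3 - <<'E'
import cv2
a=cv2.imread("pics/top0.png")[190:310,265:425]
cv2.imwrite("pics/topc.png",cv2.resize(a,None,fx=5,fy=5,interpolation=cv2.INTER_CUBIC))
a=cv2.imread("pics/scene0.png")[200:340,240:400]
cv2.imwrite("pics/scc.png",cv2.resize(a,None,fx=4,fy=4,interpolation=cv2.INTER_CUBIC))
E
```

```text
(no output)
```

View pics/topc.png

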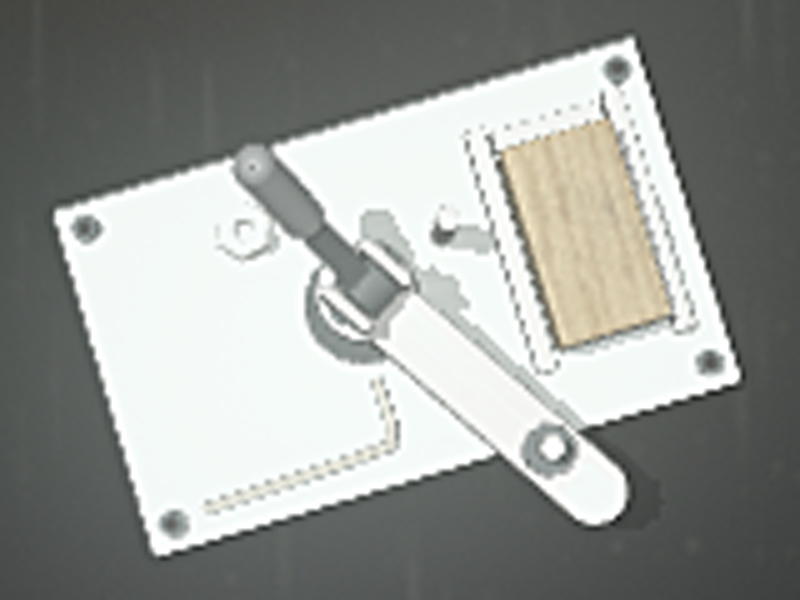

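View pics/scc.png

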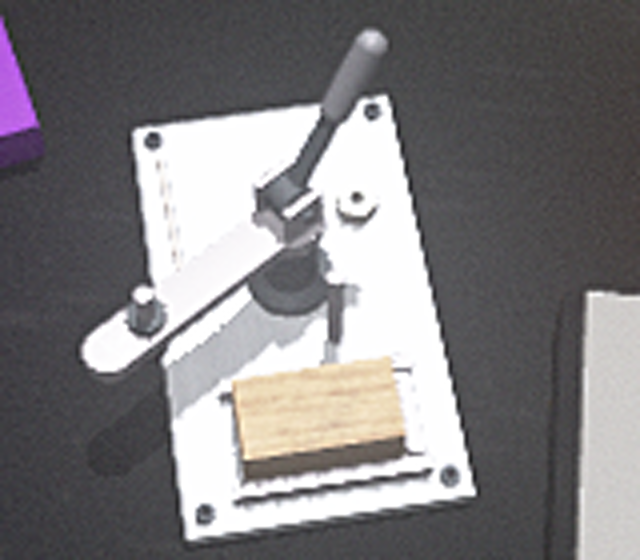

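The enlarged top view gives the plate corners at crop (55,212), (632,38), (742,380) and (155,555). The strap's round end is centred near (597,492), and the lever's tip is near (253,165). The hex key is at lower left, the nut is at (246,235) under the lever, and the pin is at (445,225).

```bash
cat >h.py <<'E'
import cv2,numpy as np
from scipy.optimize import least_squares
from station import ctrl
def cam(n):
    p=ctrl.camera_params(n);return np.array(p["camera_matrix"],float),np.array(p["rvec"],float),np.array(p["tvec"],float).ravel()
def ray(n,u,v,z):
    K,r,t=cam(n);R=cv2.Rodrigues(r)[0];c=-R.T@t
    d=R.T@np.linalg.inv(K)@[u,v,1];return c+d*(z-c[2])/d[2]
def proj(n,P):
    K,r,t=cam(n);return cv2.projectPoints(np.array(P,float).reshape(-1,3),r,t,K,None)[0].reshape(-1,2)
E
python3 - <<'E'
from h import *
T=lambda u,v:((u-2)/5+265,(v-2)/5+190)
S=lambda u,v:((u-1.5)/4+240,(v-1.5)/4+200)
F=np.array([[80,120],[80,-150],[-80,-150],[-80,120]])/1000.
tp=[T(*a) for a in[(55,212),(632,38),(742,380),(155,555)]]
sp=[S(*a) for a in[(388,95),(476,493),(190,541),(133,130)]]
for n,px in(("top",tp),("scene",sp)):
    W=np.array([ray(n,*p,.012)[:2] for p in px])
    f=lambda q:((np.c_[np.cos(q[2])*F[:,0]-np.sin(q[2])*F[:,1],np.sin(q[2])*F[:,0]+np.cos(q[2])*F[:,1]]+q[:2])-W).ravel()
    s=least_squares(f,[.46,0,0]);q=s.x;print(n,q.round(4),(s.fun*1000).round(1))
    Rt=np.array([[np.cos(q[2]),np.sin(q[2])],[-np.sin(q[2]),np.cos(q[2])]])
    e=ray(n,*(T(597,492) if n=="top" else S(106,350)),.086)[:2]
    l=Rt@(e-q[:2]);print("strap end fix",l,np.hypot(*l),"ang",np.arctan2(-l[0],-l[1]))
    sa=np.arctan2(-l[0],-l[1])
    g=(T(253,165) if n=="top" else S(372,42)); # rounded end centre r=104
    for th in np.arange(.3,1.25,.1):
        h=np.array([np.sin(sa)*np.cos(th),np.cos(sa)*np.cos(th)])*.107
        w=Rt.T@h+q[:2];print(round(th,1),(proj(n,[*w,.105+.107*np.sin(th)])-g).round(1))
E
```

```text
top [ 0.5767 -0.0339  0.2662] [ 0.6  1.4  1.  -1.2 -0.3 -0.6 -1.3  0.4]
strap end fix [-0.10754407 -0.06713208] 0.12677714069821344 ang 1.0127519344728948
0.3 [[-15.5 -10.6]]
0.4 [[-14.3 -10.1]]
0.5 [[-12.8  -9.3]]
0.6 [[-10.9  -8.1]]
0.7 [[-8.6 -6.6]]
0.8 [[-5.9 -4.7]]
0.9 [[-2.9 -2.5]]
1.0 [[0.5 0.1]]
1.1 [[4.1 2.9]]
1.2 [[7.9 6. ]]
scene [ 0.5775 -0.0333  0.2698] [-0.1  0.1  1.1 -0.5 -0.6  0.4 -0.3 -0. ]
strap end fix [-0.10918063 -0.06655259] 0.12786578123375503 ang 1.0233740858480165
0.3 [[14.4  5.3]]
0.4 [[13.4  3.6]]
0.5 [[12.1  2.1]]
0.6 [[10.3  1. ]]
0.7 [[8.2 0.3]]
0.8 [[ 5.8 -0.1]]
0.9 [[ 3.1 -0.1]]
1.0 [[0.  0.4]]
1.1 [[-3.3  1.3]]
1.2 [[-6.8  2.5]]
```

>>> jog_arm --steps '[{"x": 25,"y": -19},{"x": 25,"y": -19},{"x": 25,"y": -19},{"x": 25,"y": -19},{"x": 25,"y": -19},{"x": 25,"y": -19},{"x": 25,"y": -19},{"x": 25,"y": -19},{"x": 25,"y": -19},{"x": 25,"y": -19}]' --fingers 1

```text
$.steps[0]: bad value
```

>>> jog_arm --steps '[{"x": 25,"y": -19},{"x": 25,"y": -19},{"x": 25,"y": -19},{"x": 25,"y": -19},{"x": 25,"y": -19},{"az": -0.104},{"az": -0.104},{"az": -0.104},{"az": -0.104},{}]'

```text
$.steps[0]: bad value
```

```bash
cat >>h.py <<'E'
from scipy.spatial.transform import Rotation as Ro
Q=(.577,-.0336,.268)
def fix2w(p):
    c,s=np.cos(Q[2]),np.sin(Q[2]);return np.array([c*p[0]-s*p[1]+Q[0],s*p[0]+c*p[1]+Q[1],p[2]])
def goto(pw,yang):
    """mm in current tool frame, and az, to reach pw with tool y at world angle yang"""
    s=ctrl.observe();R=Ro.from_rotvec(s["tool_rot"]);y=R.as_matrix()[:,1];zz=R.as_matrix()[:,2]
    a=np.arctan2(y[1],y[0]);print("t",s["clock"],"pos",s["eef_pos"].round(4),"z",zz.round(3),"F",s["force"].round(1))
    print("delta tool mm",(1e3*R.inv().apply(pw-s["eef_pos"])).round(1),"az",round(-(yang-a),4))
E
python3 - <<'E'
from h import *
s=1.017
p=fix2w([-.12*np.sin(s)-.056*np.cos(s),-.12*np.cos(s)+.056*np.sin(s),.069]);print(p)
goto(p,Q[2]-s)
print(ctrl.observe()["joint_positions"],ctrl.observe()["width"])
# spindle top height estimate
q=fix2w([-.1*np.sin(s),-.1*np.cos(s),0])
for z in(.09,.1,.11,.12,.13):
    a=(proj("top",[*q[:2],z])[0]-[265,190])*5+2;b=(proj("scene",[*q[:2],z])[0]-[240,200])*4+1.5;print(z,a.round(),b.round())
E
```

```text
[ 0.45427846 -0.08335364  0.069     ]
t 0.1 pos [ 0.2171 -0.5051  0.2382] z [-0.     0.001 -1.   ] F [-0.5 -0.2 -1.1]
delta tool mm [ 384.4 -293.6  169.7] az -0.416
[-1.38025968e+00  3.81104890e-01  1.29812131e+00  1.15337435e-05
  1.46357070e+00 -2.15294843e-01] 0.99947511434546
0.09 [547. 448.] [146. 317.]
0.1 [549. 448.] [145. 308.]
0.11 [551. 447.] [144. 299.]
0.12 [553. 446.] [142. 290.]
0.13 [555. 445.] [140. 281.]
```

>>> jog_arm --steps '[{"x": 25,"y": -19,"z": 0,"ax": 0,"ay": 0,"az": 0},{"x": 25,"y": -19,"z": 0,"ax": 0,"ay": 0,"az": 0},{"x": 25,"y": -19,"z": 0,"ax": 0,"ay": 0,"az": 0},{"x": 25,"y": -19,"z": 0,"ax": 0,"ay": 0,"az": 0},{"x": 25,"y": -19,"z": 0,"ax": 0,"ay": 0,"az": 0},{"x": 25,"y": -19,"z": 0,"ax": 0,"ay": 0,"az": 0},{"x": 25,"y": -19,"z": 0,"ax": 0,"ay": 0,"az": 0},{"x": 25,"y": -19,"z": 0,"ax": 0,"ay": 0,"az": 0},{"x": 25,"y": -19,"z": 0,"ax": 0,"ay": 0,"az": 0},{"x": 25,"y": -19,"z": 0,"ax": 0,"ay": 0,"az": 0}]' --fingers 1

```text
clock: 1.1
eef_pos: [0.3721, -0.2308, 0.2386]
tool_rot: [-3.077, -0.633, 0.0]
force: [0.2, -0.4, 0.3]
width: 0.116
gripper_force: 0.0
```

>>> jog_arm --steps '[{"x": 25,"y": -19,"z": 0,"ax": 0,"ay": 0,"az": 0},{"x": 25,"y": -19,"z": 0,"ax": 0,"ay": 0,"az": 0},{"x": 25,"y": -19,"z": 0,"ax": 0,"ay": 0,"az": 0},{"x": 25,"y": -19,"z": 0,"ax": 0,"ay": 0,"az": 0},{"x": 25,"y": -19,"z": 0,"ax": 0,"ay": 0,"az": 0},{"x": 0,"y": 0,"z": 0,"ax": 0,"ay": 0,"az": -0.104},{"x": 0,"y": 0,"z": 0,"ax": 0,"ay": 0,"az": -0.104},{"x": 0,"y": 0,"z": 0,"ax": 0,"ay": 0,"az": -0.104},{"x": 0,"y": 0,"z": 0,"ax": 0,"ay": 0,"az": -0.104},{"x": 0,"y": 0,"z": 0,"ax": 0,"ay": 0,"az": 0}]'

```text
clock: 2.1
eef_pos: [0.449, -0.0953, 0.2385]
tool_rot: [-2.879, -1.256, 0.001]
force: [1.3, -1.0, -0.3]
width: 0.001
gripper_force: 0.0
```

```bash
python3 - <<'E'
from h import *
s=1.017
p=fix2w([-.12*np.sin(s)-.056*np.cos(s),-.12*np.cos(s)+.056*np.sin(s),.071])
goto(p,Q[2]-s)
print(ctrl.observe()["joint_positions"],ctrl.observe()["width"])
E
```

```text
t 2.1 pos [ 0.449  -0.0953  0.2385] z [-0.001  0.    -1.   ] F [ 1.3 -1.  -0.3]
delta tool mm [ 12.4  -4.2 167.5] az 0.001
[-4.68051355e-01  2.21309886e-01  1.53370136e+00  9.58843101e-06
  1.38722299e+00  2.79958264e-01] 0.0010135019298323287
```

>>> jog_arm --steps '[{"x": 6,"y": -2,"z": 18,"ax": 0,"ay": 0,"az": 0},{"x": 6,"y": -2,"z": 18,"ax": 0,"ay": 0,"az": 0},{"x": 0,"y": 0,"z": 18,"ax": 0,"ay": 0,"az": 0},{"x": 0,"y": 0,"z": 18,"ax": 0,"ay": 0,"az": 0},{"x": 0,"y": 0,"z": 18,"ax": 0,"ay": 0,"az": 0},{"x": 0,"y": 0,"z": 18,"ax": 0,"ay": 0,"az": 0},{"x": 0,"y": 0,"z": 18,"ax": 0,"ay": 0,"az": 0},{"x": 0,"y": 0,"z": 18,"ax": 0,"ay": 0,"az": 0},{"x": 0,"y": 0,"z": 15,"ax": 0,"ay": 0,"az": 0},{"x": 0,"y": 0,"z": 8,"ax": 0,"ay": 0,"az": 0}]'

```text
clock: 3.1
eef_pos: [0.454, -0.0838, 0.0707]
tool_rot: [-2.88, -1.251, 0.002]
force: [-0.6, -0.0, -0.8]
width: 0.007
gripper_force: 0.0
```

```bash
python3 - <<'E'
from h import *
s=1.017
goto(fix2w([-.12*np.sin(s)-.0315*np.cos(s),-.12*np.cos(s)+.0315*np.sin(s),.071]),Q[2]-s)
cv2.imwrite("pics/s2.png",cv2.resize(ctrl.read_camera("scene")[180:340,200:400,::-1],None,fx=3,fy=3))
# arc row for constant az
R0=Ro.from_rotvec(ctrl.observe()["tool_rot"])
for d in(.05,.08):
    def P(s):return fix2w([-.12*np.sin(s)-.0315*np.cos(s),-.12*np.cos(s)+.0315*np.sin(s),.071])
    def Rs(s):
        a=Q[2]-s;y=np.array([np.cos(a),np.sin(a),0]);z=np.array([0,0,-1.]);return np.c_[np.cross(y,z),y,z]
    print(d,1e3*Rs(.8).T@(P(.8-d)-P(.8)))
E
```

```text
t 3.1 pos [ 0.454  -0.0838  0.0707] z [-0.002  0.001 -1.   ] F [-0.6 -0.  -0.8]
delta tool mm [ 0.6 24.4 -0.4] az -0.0026
0.05 [-1.42437508  6.03686711  0.        ]
0.08 [-2.13351762  9.69050953  0.        ]
```

View pics/s2.png

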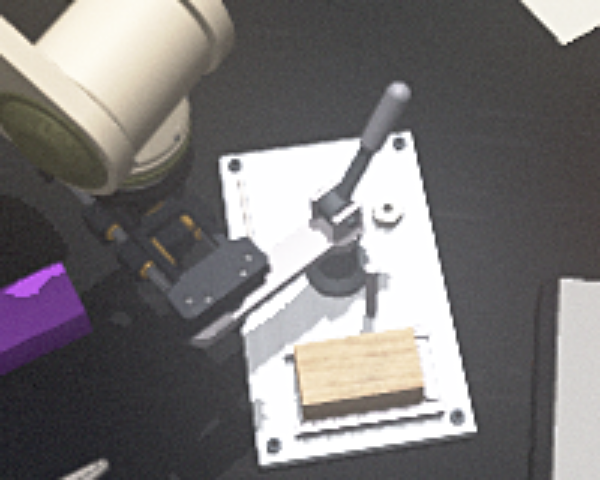

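The gripper stands at the trailing side of the strap near (220,290), with the finger at strap height and no contact. I'll close the gap, then sweep along the arc.

>>> jog_arm --steps '[{"x": 0,"y": 8,"z": 0,"ax": 0,"ay": 0,"az": 0},{"x": 0,"y": 7,"z": 0,"ax": 0,"ay": 0,"az": 0},{"x": 0,"y": 5,"z": 0,"ax": 0,"ay": 0,"az": 0},{"x": 0,"y": 4,"z": 0,"ax": 0,"ay": 0,"az": 0},{"x": -1.4,"y": 6,"z": 0,"ax": 0,"ay": 0,"az": -0.05},{"x": -1.4,"y": 6,"z": 0,"ax": 0,"ay": 0,"az": -0.05},{"x": -1.4,"y": 6,"z": 0,"ax": 0,"ay": 0,"az": -0.05},{"x": -1.4,"y": 6,"z": 0,"ax": 0,"ay": 0,"az": -0.05}]'

```text
clock: 3.95
eef_pos: [0.4873, -0.1197, 0.072]
tool_rot: [-2.739, -1.538, 0.0]
force: [-0.1, 1.8, 1.0]
width: 0.003
gripper_force: 0.7
```

```bash
python3 - <<'E'
from h import *
s=.817
goto(fix2w([-.12*np.sin(s)-.0315*np.cos(s),-.12*np.cos(s)+.0315*np.sin(s),.071]),Q[2]-s)
cv2.imwrite("pics/s3.png",cv2.resize(ctrl.read_camera("scene")[180:340,200:400,::-1],None,fx=3,fy=3))
E
```

```text
t 3.95 pos [ 0.4873 -0.1197  0.072 ] z [-0.  0. -1.] F [-0.1  1.8  1. ]
delta tool mm [0.3 0.1 1. ] az 0.0018
```

View pics/s3.png

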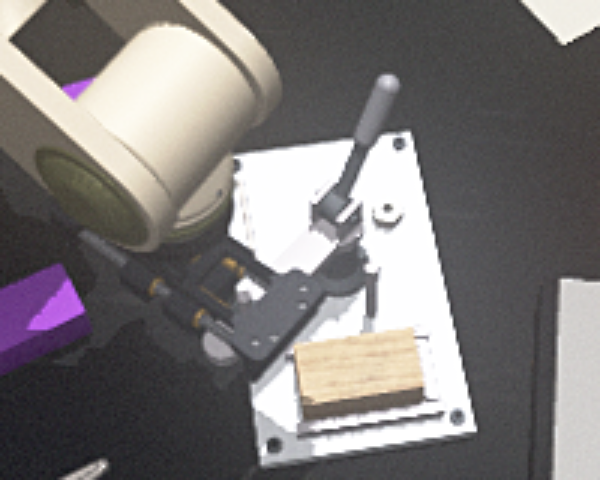

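The strap is moving with the finger: its end is now at (220,345) and the lever has turned slightly. I'll continue the arc.

>>> jog_arm --steps '[{"x": -1.4,"y": 6,"z": 0,"ax": 0,"ay": 0,"az": -0.05},{"x": -1.4,"y": 6,"z": 0,"ax": 0,"ay": 0,"az": -0.05},{"x": -1.4,"y": 6,"z": 0,"ax": 0,"ay": 0,"az": -0.05},{"x": -1.4,"y": 6,"z": 0,"ax": 0,"ay": 0,"az": -0.05},{"x": -1.4,"y": 6,"z": 0,"ax": 0,"ay": 0,"az": -0.05},{"x": -1.4,"y": 6,"z": 0,"ax": 0,"ay": 0,"az": -0.05},{"x": -1.4,"y": 6,"z": 0,"ax": 0,"ay": 0,"az": -0.05},{"x": -1.4,"y": 6,"z": 0,"ax": 0,"ay": 0,"az": -0.05},{"x": -1.4,"y": 6,"z": 0,"ax": 0,"ay": 0,"az": -0.05},{"x": -1.4,"y": 6,"z": 0,"ax": 0,"ay": 0,"az": -0.05}]'

```text
clock: 5.0
eef_pos: [0.539, -0.1519, 0.0719]
tool_rot: [-2.274, -2.167, 0.001]
force: [-1.5, -1.3, 0.9]
width: 0.004
gripper_force: 0.7
```

>>> jog_arm --steps '[{"x": -1.4,"y": 6,"z": 0,"ax": 0,"ay": 0,"az": -0.05},{"x": -1.4,"y": 6,"z": 0,"ax": 0,"ay": 0,"az": -0.05},{"x": -1.4,"y": 6,"z": 0,"ax": 0,"ay": 0,"az": -0.05},{"x": -1.4,"y": 6,"z": 0,"ax": 0,"ay": 0,"az": -0.05}]'

```text
clock: 5.4
eef_pos: [0.5632, -0.1569, 0.0719]
tool_rot: [-2.047, -2.383, 0.001]
force: [-1.5, -2.2, -0.2]
width: 0.006
gripper_force: 0.7
```

```bash
python3 - <<'E'
from h import *
s=.117
goto(fix2w([-.12*np.sin(s)-.0315*np.cos(s),-.12*np.cos(s)+.0315*np.sin(s),.071]),Q[2]-s)
E
```

```text
t 5.4 pos [ 0.5632 -0.1569  0.0719] z [-0. -0. -1.] F [-1.5 -2.2 -0.2]
delta tool mm [-0.2  0.7  0.9] az 0.0007
```

>>> jog_arm --steps '[{"x": -0.7,"y": 3,"z": 0,"ax": 0,"ay": 0,"az": -0.025},{"x": -0.7,"y": 3,"z": 0,"ax": 0,"ay": 0,"az": -0.025},{"x": -0.7,"y": 3,"z": 0,"ax": 0,"ay": 0,"az": -0.025},{"x": -0.7,"y": 2,"z": 0,"ax": 0,"ay": 0,"az": -0.025},{"x": 0,"y": 0,"z": 0,"ax": 0,"ay": 0,"az": 0}]'

```text
clock: 5.9
eef_pos: [0.5747, -0.1573, 0.0718]
tool_rot: [1.925, 2.483, 0.0]
force: [-0.2, 0.3, 0.3]
width: 0.003
gripper_force: 0.0
```

>>> jog_arm --steps '[{"x": 0,"y": 0.7,"z": 0,"ax": 0,"ay": 0,"az": -0.005},{"x": 0,"y": 0.7,"z": 0,"ax": 0,"ay": 0,"az": -0.005},{"x": 0,"y": 0,"z": 0,"ax": 0,"ay": 0,"az": 0}]'

```text
clock: 6.2
eef_pos: [0.5759, -0.1569, 0.0717]
tool_rot: [-1.913, -2.492, 0.0]
force: [-0.3, -1.5, 0.4]
width: 0.002
gripper_force: 0.5
```

```bash
python3 - <<'E'
from h import *
s=0
goto(fix2w([-.12*np.sin(s)-.0315*np.cos(s),-.12*np.cos(s)+.0315*np.sin(s),.071]),Q[2]-s)
E
```

```text
t 6.2 pos [ 0.5759 -0.1569  0.0717] z [-0.  0. -1.] F [-0.3 -1.5  0.4]
delta tool mm [-1.3  2.3  0.7] az -0.0069
```

Not at the stop yet, so I'll keep nudging until the force rises.

>>> jog_arm --steps '[{"x": 0,"y": 0.7,"z": 0,"ax": 0,"ay": 0,"az": 0},{"x": 0,"y": 0.7,"z": 0,"ax": 0,"ay": 0,"az": 0},{"x": 0,"y": 0,"z": 0,"ax": 0,"ay": 0,"az": 0}]'

```text
clock: 6.5
eef_pos: [0.5773, -0.1566, 0.0718]
tool_rot: [1.913, 2.492, 0.0]
force: [-0.7, -1.5, -0.2]
width: -0.002
gripper_force: 0.4
```

>>> jog_arm --steps '[{"x": 0,"y": 0.7,"z": 0,"ax": 0,"ay": 0,"az": 0},{"x": 0,"y": 0,"z": 0,"ax": 0,"ay": 0,"az": 0}]'

```text
clock: 6.7
eef_pos: [0.578, -0.1564, 0.0717]
tool_rot: [1.913, 2.492, 0.0]
force: [-0.8, -1.3, -0.8]
width: 0.005
gripper_force: 0.5
```

>>> jog_arm --steps '[{"x": 0,"y": 0.7,"z": 0,"ax": 0,"ay": 0,"az": 0},{"x": 0,"y": 0,"z": 0,"ax": 0,"ay": 0,"az": 0}]'

```text
clock: 6.9
eef_pos: [0.5786, -0.1562, 0.0717]
tool_rot: [1.913, 2.492, 0.0]
force: [-0.4, -0.2, 1.0]
width: 0.006
gripper_force: 0.5
```

>>> jog_arm --steps '[{"x": 0,"y": 0.7,"z": 0,"ax": 0,"ay": 0,"az": 0},{"x": 0,"y": 0,"z": 0,"ax": 0,"ay": 0,"az": 0}]'

```text
clock: 7.1
eef_pos: [0.5793, -0.156, 0.0717]
tool_rot: [1.913, 2.492, -0.0]
force: [-0.5, -1.7, -0.5]
width: 0.006
gripper_force: 0.5
```

>>> jog_arm --steps '[{"x": 0,"y": 0.8,"z": 0,"ax": 0,"ay": 0,"az": 0},{"x": 0,"y": 0,"z": 0,"ax": 0,"ay": 0,"az": 0}]'

```text
clock: 7.3
eef_pos: [0.5801, -0.1558, 0.0717]
tool_rot: [1.913, 2.492, 0.0]
force: [-0.6, -0.8, -0.7]
width: 0.006
gripper_force: 0.5
```

>>> jog_arm --steps '[{"x": 0,"y": 0.8,"z": 0,"ax": 0,"ay": 0,"az": 0},{"x": 0,"y": 0,"z": 0,"ax": 0,"ay": 0,"az": 0}]'

```text
clock: 7.5
eef_pos: [0.5804, -0.1557, 0.0717]
tool_rot: [-1.913, -2.491, 0.001]
force: [-4.2, -1.8, 1.2]
width: 0.003
gripper_force: 2.3
```

>>> jog_arm --steps '[{"x": 0,"y": 0.8,"z": 0,"ax": 0,"ay": 0,"az": 0},{"x": 0,"y": 0,"z": 0,"ax": 0,"ay": 0,"az": 0}]'

```text
clock: 7.7
eef_pos: [0.5805, -0.1557, 0.0717]
tool_rot: [-1.912, -2.49, 0.003]
force: [-8.7, -3.0, 3.6]
width: 0.002
gripper_force: 4.4
```

The force jumped to about 9 N, so the strap is on the stop pin. I'll back off, lift and look.

>>> jog_arm --steps '[{"x": 0,"y": -2,"z": 0,"ax": 0,"ay": 0,"az": 0},{"x": 0,"y": -6,"z": 0,"ax": 0,"ay": 0,"az": 0},{"x": 0,"y": -10,"z": 0,"ax": 0,"ay": 0,"az": 0},{"x": 0,"y": 0,"z": -20,"ax": 0,"ay": 0,"az": 0},{"x": 0,"y": 0,"z": -30,"ax": 0,"ay": 0,"az": 0},{"x": 0,"y": 0,"z": -30,"ax": 0,"ay": 0,"az": 0},{"x": 0,"y": 0,"z": -30,"ax": 0,"ay": 0,"az": 0},{"x": 0,"y": 0,"z": -30,"ax": 0,"ay": 0,"az": 0},{"x": 0,"y": 0,"z": -30,"ax": 0,"ay": 0,"az": 0},{"x": 0,"y": 0,"z": 0,"ax": 0,"ay": 0,"az": 0}]'

```text
clock: 8.7
eef_pos: [0.5649, -0.1606, 0.2458]
tool_rot: [1.909, 2.486, 0.003]
force: [-0.1, -0.6, 0.3]
width: 0.005
gripper_force: 0.0
```

```bash
python3 - <<'E'
from h import *
goto(fix2w([0,.02,.24]),Q[2])
cv2.imwrite("pics/s4.png",cv2.resize(ctrl.read_camera("scene")[190:340,240:400,::-1],None,fx=4,fy=4,interpolation=cv2.INTER_CUBIC))
for r in(.053,.085,.113):
  for th in(.9,1.,1.1): print(r,th,((proj("scene",fix2w([0,r*np.cos(th),.105+r*np.sin(th)]))-[240,190])*4+1.5).round())
print(((proj("scene",[fix2w([0,-.126,.086]),fix2w([.014,-.1,.086]),fix2w([-.014,-.1,.086])])-[240,190])*4+1.5).round())
E
```

```text
t 8.7 pos [ 0.5649 -0.1606  0.2458] z [ 0.007 -0.003 -1.   ] F [-0.1 -0.6  0.3]
delta tool mm [139.6  44.3   5.4] az -0.0069
0.053 0.9 [[278. 145.]]
0.053 1.0 [[279. 148.]]
0.053 1.1 [[280. 153.]]
0.085 0.9 [[271.  88.]]
0.085 1.0 [[273.  93.]]
0.085 1.1 [[275. 100.]]
0.113 0.9 [[265.  37.]]
0.113 1.0 [[268.  43.]]
0.113 1.1 [[270.  52.]]
[[326. 460.]
 [344. 412.]
 [292. 420.]]
```

View pics/s4.png

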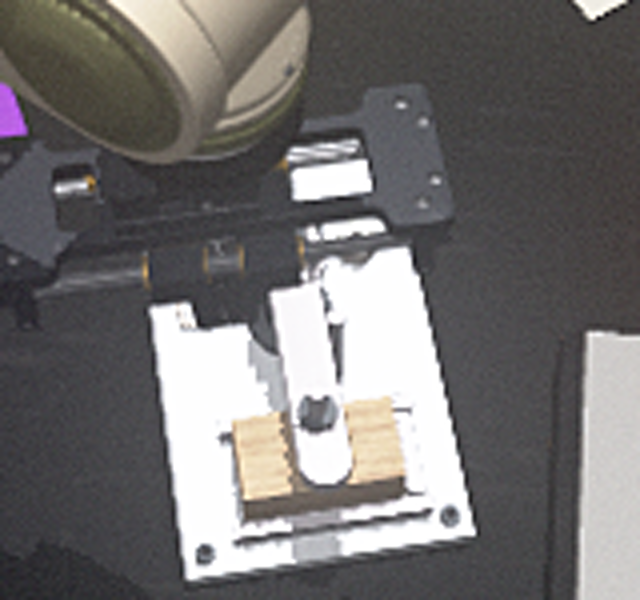

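The strap now lies along -y over the middle of the block, with its round end centred near (327,460), which matches the angle-0 prediction. The block is undisturbed. Next I'll go over the lever.

>>> jog_arm --steps '[{"x": 20,"y": 6.3,"z": 0,"ax": 0,"ay": 0,"az": 0},{"x": 20,"y": 6.3,"z": 0,"ax": 0,"ay": 0,"az": 0},{"x": 20,"y": 6.3,"z": 0,"ax": 0,"ay": 0,"az": 0},{"x": 20,"y": 6.3,"z": 0,"ax": 0,"ay": 0,"az": 0},{"x": 20,"y": 6.3,"z": 0,"ax": 0,"ay": 0,"az": 0},{"x": 20,"y": 6.3,"z": 0,"ax": 0,"ay": 0,"az": 0},{"x": 20,"y": 6.3,"z": 0,"ax": 0,"ay": 0,"az": -0.007},{"x": 0,"y": 0,"z": 0,"ax": 0,"ay": 0,"az": 0}]'

```text
clock: 9.55
eef_pos: [0.5699, -0.0115, 0.2403]
tool_rot: [-1.9, -2.499, 0.001]
force: [0.5, 0.9, 0.8]
width: 0.008
gripper_force: 0.0
```

```bash
python3 - <<'E'
from h import *
goto(fix2w([0,.02,.19]),Q[2])
cv2.imwrite("pics/s5.png",cv2.resize(ctrl.read_camera("wrist")[:,:,::-1],None,fx=1,fy=1))
print(ctrl.observe()["joint_positions"].round(2))
pts=[fix2w([0,r*np.cos(1),.105+r*np.sin(1)]) for r in(.053,.085,.113)]+[fix2w([0,.02,.105])]
print(proj("wrist",pts).round())
E
```

```text
t 9.55 pos [ 0.5699 -0.0115  0.2403] z [-0.002  0.001 -1.   ] F [0.5 0.9 0.8]
delta tool mm [-3.3  1.1 50.3] az 0.0026
[-0.23  0.42  1.23  0.    1.49 -0.5 ]
[[319. 241.]
 [319. 227.]
 [319. 212.]
 [319. 234.]]
```

View pics/s5.png

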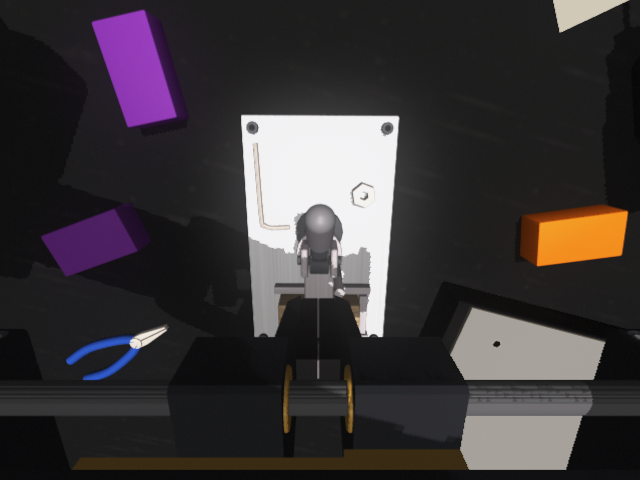

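The wrist view shows the lever end at (320,217), near the prediction of (319,212), and centred under the gripper. The nut is at (363,196) and the hex key at (262,190), both untouched. I'll go down to standoff, then follow the lever's arc.

>>> jog_arm --steps '[{"x": -3,"y": 1,"z": 10,"ax": 0,"ay": 0,"az": 0},{"x": 0,"y": 0,"z": 15,"ax": 0,"ay": 0,"az": 0},{"x": 0,"y": 0,"z": 15,"ax": 0,"ay": 0,"az": 0},{"x": 0,"y": 0,"z": 10,"ax": 0,"ay": 0,"az": 0},{"x": 4,"y": 0,"z": 1.5,"ax": 0,"ay": 0,"az": 0},{"x": 4,"y": 0,"z": 1.5,"ax": 0,"ay": 0,"az": 0},{"x": 4,"y": 0,"z": 1.5,"ax": 0,"ay": 0,"az": 0},{"x": 0,"y": 0,"z": 0,"ax": 0,"ay": 0,"az": 0}]'

```text
clock: 10.4
eef_pos: [0.5692, -0.0039, 0.1876]
tool_rot: [1.904, 2.499, 0.001]
force: [-0.7, 0.2, -0.4]
width: 0.009
gripper_force: 0.0
```

>>> jog_arm --steps '[{"x": 5.1,"y": 0,"z": 3.3,"ax": 0,"ay": 0,"az": 0},{"x": 5.1,"y": 0,"z": 3.3,"ax": 0,"ay": 0,"az": 0},{"x": 5.1,"y": 0,"z": 3.3,"ax": 0,"ay": 0,"az": 0},{"x": 4.3,"y": 0,"z": 4.2,"ax": 0,"ay": 0,"az": 0},{"x": 4.3,"y": 0,"z": 4.2,"ax": 0,"ay": 0,"az": 0},{"x": 4.3,"y": 0,"z": 4.2,"ax": 0,"ay": 0,"az": 0}]'

```text
clock: 11.0
eef_pos: [0.5617, 0.0231, 0.1644]
tool_rot: [1.905, 2.498, 0.0]
force: [1.1, -0.3, 1.8]
width: 0.007
gripper_force: 0.8
```

```bash
python3 - <<'E'
from h import *
goto(fix2w([0,.0602,.1633]),Q[2])
E
```

```text
t 11.0 pos [0.5617 0.0231 0.1644] z [ 0.  0. -1.] F [ 1.1 -0.3  1.8]
delta tool mm [ 1.5 -0.2  1.1] az 0.0001
```

>>> jog_arm --steps '[{"x": 3.8,"y": 0,"z": 5,"ax": 0,"ay": 0,"az": 0},{"x": 3.8,"y": 0,"z": 5,"ax": 0,"ay": 0,"az": 0},{"x": 3.4,"y": 0,"z": 5,"ax": 0,"ay": 0,"az": 0},{"x": 2.3,"y": 0,"z": 5.5,"ax": 0,"ay": 0,"az": 0},{"x": 2.3,"y": 0,"z": 5.5,"ax": 0,"ay": 0,"az": 0},{"x": 2.3,"y": 0,"z": 5.5,"ax": 0,"ay": 0,"az": 0}]'

```text
clock: 11.6
eef_pos: [0.5569, 0.0401, 0.1328]
tool_rot: [-1.905, -2.498, 0.0]
force: [0.4, -0.6, 1.2]
width: 0.006
gripper_force: 0.8
```

>>> jog_arm --steps '[{"x": 1.2,"y": 0,"z": 5,"ax": 0,"ay": 0,"az": 0},{"x": 1.2,"y": 0,"z": 5,"ax": 0,"ay": 0,"az": 0},{"x": 1,"y": 0,"z": 3,"ax": 0,"ay": 0,"az": 0},{"x": 0,"y": 0,"z": 0,"ax": 0,"ay": 0,"az": 0}]'

```text
clock: 12.0
eef_pos: [0.5559, 0.0432, 0.1198]
tool_rot: [-1.904, -2.498, 0.001]
force: [-0.2, -0.1, -0.4]
width: -0.001
gripper_force: 0.0
```

>>> jog_arm --steps '[{"x": 0,"y": 0,"z": 1,"ax": 0,"ay": 0,"az": 0},{"x": 0,"y": 0,"z": 1,"ax": 0,"ay": 0,"az": 0},{"x": 0,"y": 0,"z": 0,"ax": 0,"ay": 0,"az": 0}]'

```text
clock: 12.3
eef_pos: [0.556, 0.0433, 0.1183]
tool_rot: [-1.905, -2.498, -0.0]
force: [-0.2, 0.6, 1.2]
width: 0.003
gripper_force: 0.5
```

>>> jog_arm --steps '[{"x": 0,"y": 0,"z": 1,"ax": 0,"ay": 0,"az": 0},{"x": 0,"y": 0,"z": 1,"ax": 0,"ay": 0,"az": 0},{"x": 0,"y": 0,"z": 0,"ax": 0,"ay": 0,"az": 0}]'

```text
clock: 12.6
eef_pos: [0.5561, 0.0433, 0.1162]
tool_rot: [-1.905, -2.498, -0.0]
force: [-0.0, 0.3, 0.8]
width: 0.008
gripper_force: 0.5
```

>>> jog_arm --steps '[{"x": 0,"y": 0,"z": 1,"ax": 0,"ay": 0,"az": 0},{"x": 0,"y": 0,"z": 1,"ax": 0,"ay": 0,"az": 0},{"x": 0,"y": 0,"z": 0,"ax": 0,"ay": 0,"az": 0}]'

```text
clock: 12.9
eef_pos: [0.5562, 0.0433, 0.1143]
tool_rot: [1.905, 2.498, 0.0]
force: [-0.9, 1.8, 2.1]
width: 0.002
gripper_force: 1.1
```

>>> jog_arm --steps '[{"x": 0,"y": 0,"z": 1,"ax": 0,"ay": 0,"az": 0},{"x": 0,"y": 0,"z": 0,"ax": 0,"ay": 0,"az": 0}]'

```text
clock: 13.1
eef_pos: [0.5562, 0.0433, 0.114]
tool_rot: [1.904, 2.498, 0.001]
force: [-2.2, 1.8, 9.0]
width: 0.005
gripper_force: 4.2
```

>>> jog_arm --steps '[{"x": 0,"y": 0,"z": 1,"ax": 0,"ay": 0,"az": 0},{"x": 0,"y": 0,"z": 0,"ax": 0,"ay": 0,"az": 0},{"x": 0,"y": 0,"z": 0,"ax": 0,"ay": 0,"az": 0}]'

```text
clock: 13.4
eef_pos: [0.5564, 0.0433, 0.1137]
tool_rot: [1.904, 2.497, 0.002]
force: [-4.1, 1.4, 14.1]
width: 0.009
gripper_force: 7.2
```

>>> jog_arm --steps '[{"x": 0,"y": 0,"z": -3,"ax": 0,"ay": 0,"az": 0},{"x": 0,"y": 0,"z": -10,"ax": 0,"ay": 0,"az": 0},{"x": 0,"y": 0,"z": -25,"ax": 0,"ay": 0,"az": 0},{"x": 0,"y": 0,"z": -30,"ax": 0,"ay": 0,"az": 0},{"x": 0,"y": 0,"z": -35,"ax": 0,"ay": 0,"az": 0},{"x": 0,"y": -25,"z": -20,"ax": 0,"ay": 0,"az": 0},{"x": 0,"y": -30,"z": 0,"ax": 0,"ay": 0,"az": 0},{"x": 0,"y": -30,"z": 0,"ax": 0,"ay": 0,"az": 0},{"x": 0,"y": -30,"z": 0,"ax": 0,"ay": 0,"az": 0},{"x": 0,"y": -30,"z": 0,"ax": 0,"ay": 0,"az": 0}]'

```text
clock: 14.4
eef_pos: [0.4151, 0.0045, 0.2355]
tool_rot: [1.904, 2.498, -0.0]
force: [0.7, -0.4, 0.4]
width: 0.002
gripper_force: 0.0
```

```bash
python3 - <<'E'
from h import *
goto(fix2w([0,.02,.2]),Q[2])
a=cv2.resize(ctrl.read_camera("scene")[190:340,240:400,::-1],(400,375),interpolation=cv2.INTER_CUBIC)
b=cv2.resize(ctrl.read_camera("top")[190:340,265:425,::-1],(400,375),interpolation=cv2.INTER_CUBIC)
cv2.imwrite("pics/f.png",np.hstack([a,b]))
print(((proj("scene",[fix2w([0,.104,.105]),fix2w([0,-.126,.086])])-[240,190])*2.5).round())
print(((proj("top",[fix2w([0,.104,.105]),fix2w([0,-.126,.086])])-[265,190])*2.5).round())
E
```

```text
t 14.4 pos [0.4151 0.0045 0.2355] z [ 0. -0. -1.] F [ 0.7 -0.4  0.4]
delta tool mm [-59.6 146.   35.5] az 0.0001
[[162.  52.]
 [203. 287.]]
[[ 60. 178.]
 [326. 100.]]
```

View pics/f.png

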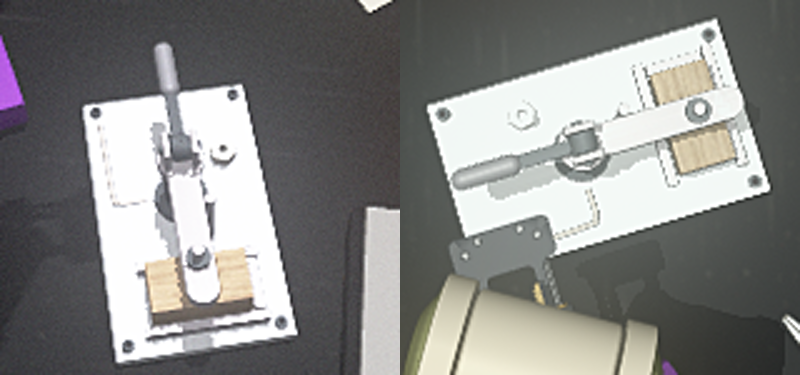

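The final views show the lever level, with its end at (163,48) in the scene crop and (462,180) in the top crop, both as predicted for fully down. The strap is at the stop over the block, the nut and hex key are in place, and the robot is clear. I'll hand it in.

```bash
python3 -c "
from station import ctrl
print(ctrl.close_job())"
```

```text
the job is handed in; nothing more can be done
None
```

The block is clamped: the strap was pushed to its stop pin first, then the cam lever was pressed fully down, the block and the nut and hex key on the plate were left in place, and the job was handed in with the clock at about 14.5 s.

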